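# Zero the rinse-aid dosing dial and set it four clicks up

### The arm

A 6-joint arm with a two-finger parallel gripper is mounted at the origin on the work surface; the furniture and walls round the work are solid. World frame = base frame: x ahead of the robot, y to its left, z up, the work surface at z = 0. Lengths are in m, angles in degrees, forces in N, time in s.
With the tool pointing down it reaches from about 0.4 to 0.825 m from the base axis. Payload 7 kg.
Tool frame: the origin (TCP) lies at the very end of the fingers, on their centre line; the grasp point (between the pads) lies 19 mm behind it; z points along the fingers, y is the line along which they close (so a half turn about z gives the same grasp; the last joint's range is limited). The gripper opens to 88 mm and grips with 3 to 60 N. Pads are 19 mm wide; open, the fingers measure 130 mm over their backs; the gripper's body (78 mm by 193 mm) begins 47 mm behind the grasp point.
Start: joints at [90.533, 20.546, 0.682, 0, -70.136, -16.507], TCP at [0.186, 0.649, 0.227] pointing down, gripper open.
Joint ranges: [-176.03, 176.03], [-82.01, 121.73], [-58.28, 71.71], [-173.87, 95.51], [-174.79, -0.11], [-173.66, 173.66]. Speed limits (degrees/s): [136.94, 136.94, 172.46, 180, 180, 180].

### API

Orientations are given as [roll, pitch, yaw] about the fixed x, y, z axes, in that order (R = Rz(yaw) Ry(pitch) Rx(roll)).
In Python, from plant import get_state, capture, close_job, regions_of gives the robot as it stands.
- The arm moves only by the tool jog_arm, never from a script. Its argument "moves" is a list of rows, each a list of 3 entries, a list of its own where there are three numbers: the shift along the tool's x, y, z in cm, then the turn about the tool's z in degrees, then the finger opening in cm, from 0 to 8.76. A call has 1 to 12 rows; each row shifts and turns the commanded pose from where the row before left it, along the tool's axes as they then stand; what a row does not reach is not made up. A row lasts 1/8 s, in which the tool goes at most 62.5 mm and 10.7 degrees, less where a joint would pass 70% of its speed; a pose out of reach is approached as far as the arm can. A call is refused whole if a number of a shift passes 6.25 or a number of a turn 10.7, either way. A call with a gripper value outside its range is refused whole. The fingers move at their own pace and stop on an object; "newtons" is the grip in N (left out, the last holds). Time passes only in rows, so rows that do not move let the fingers close. It gives the time, the measured TCP pose, the force, the opening and the grip force at its end, in the units of the state.
- get_state(): the state, without advancing time (a new reading comes with each control period).
- capture(name): name is "scene" or "side" or "wrist"; returns a dict with "pixels" (420x560x3 uint8, blue, green, red), "mtx" (3x3 intrinsics, pixels), "world_from_camera" (4x4, takes a point from camera to world coordinates); the wrist camera has in their place "hand_eye" (4x4, takes a point from camera to tool coordinates, whose origin is the TCP and whose axes are the flange's). Camera axes: x right, y down, z forward; pixel columns grow to the right and rows downward; lengths in m; the calibration is good to about 2 mm. A picture is of the moment at which its call begins: read the wrist's pose just before it. There is no depth.
- close_job(): hands the job in; it is judged then, once.
Trained networks look in a picture, given as the dict that the camera call returned (one of the last four; its "shot" number tells which), for a name from the list of things; names that differ only in an ending like _2 or _b are one class to them, and where a whole thing is asked for, a point or a joint stands for the part that bears it (a point fixed in the world has none). Each returns a list of dicts, best first, with "confidence" (0 to 1); they miss things now and then, are a little off and sometimes report something else, mostly with a low value. They report only what shows in the picture. A call takes as long as a camera call.
- regions_of(picture, thing): "pixels" (420x560 bool, what is visible of it) and "pixel" ([column, row] in pixels, amid what is visible of it).
The state is a dict: "time_s": time; "joints": joint angles; "qd": joint speeds; "joint_torque": joint torques, N m; "tcp_pos": TCP position; "eef_rot": TCP orientation; "contact_force": force on the tool from outside, world axes, zero at the start; "moment": the same for the moment, N m; "gripper_width": finger opening in m; "gripper_force": force on a finger pad.
Only numpy, scipy, OpenCV 4.12 (cv2) and the standard library are available. Lean on these libraries where they do the work, as an engineer would, in place of code of your own. Each camera call takes 0.05 s, during which the arm holds its last target. There are 200 camera calls.

### The job

Set the dose on the rinse-aid unit: turn the black dial clockwise (seen from above) until you feel it come up firmly against its stop, without forcing it, then turn it back anticlockwise by exactly four clicks and let go. Leave the mug, the glass and the tub where they stand.

Things in the scene. Friction and masses are not known exactly. Their poses are not given: they have to be found in the camera images.
- housing: white box of the dosing unit, fixed, 156 (x) x 150 (y) x 58 mm high, with two hose nipples reaching 28 mm beyond its +x face; origin at the centre of its underside. A fixed steel collar 132 mm across, top 64 mm up, sits on it; the dial turns about the vertical through its centre. The stop is hidden inside at an angle that nothing outside shows: find it by feel
- dial_grip (a point): point on the dial's axis, 106 mm above the counter, where to grip; turns with the dial: x along the bar grip to its white pointer end, z up. Black skirt 100 mm across, 69 to 81 mm above the counter, upright bar grip on it 88 mm long, 26 mm thick, 81 to 123 mm above the counter. Clockwise: its yaw falls. At the start it stands 5 to 7 clicks anticlockwise of the stop
- dial_mark (a point): point at the white pointer end of the dial's bar, 44 mm from the axis, level with dial_grip. The dial has a notch every 24 degrees (15 a turn), fixed in the unit, one exactly where the dial meets the stop; let go between two, it jumps to the nearer. Turning it over a click takes about 0.25 N m; the pads feel this as a moment about z
- zero_ring: red ring under the dial's skirt with a red tab; origin on the dial axis, 65 mm up; its x axis points to the tab. It starts anywhere between stop and dial. The dial picks it up on its way clockwise (tab then under the white pointer end, equal yaws) and carries it to the stop; when the dial turns back the ring stays and marks the zero. Do not move it otherwise
- zero_tab (a point): top of the red tab, 60 mm from the axis, 10 mm wide, 74 mm above the counter
- stop (a joint): give of the hidden sprung stop, rad: 0 while nothing presses on it; grows as the dial is pressed clockwise against it (0.15 N m to start, then 4 N m per rad, on top of the dial's own resistance). 0.03 or more is firmly against it; over 0.25 (about 1.2 N m) is forcing it. Let go, the dial springs back to the notch at the stop
- mug_near: white mug standing upside down, 64 x 91 x 50 mm, loose; origin at the centre of its underside
- glass_near: small clear glass, 48 mm across, 61 mm high, loose; origin at the centre of its underside
- tub: white tub with blue lid, 85 x 124 x 115 mm, loose; origin at the centre of its underside
- prerinse_tap: tall pre-rinse tap, fixed, between the arm's start and the dosing unit; origin on the counter. At the origin's y (within 40 mm) its hand spray hangs 20 to 120 mm beyond it in x, 0.16 to 0.40 m up; the riser stands 175 mm beyond it up to 0.9 m, two valves 80 mm either side up to 0.17 m; only a hose 1 m up reaches nearer the robot. Pass it on the robot's side

How it is judged (in metres and radians):
On the way:
1. the dial is turned clockwise firmly against its stop (value of joint stop above 0.03 rad), for 0.1 s.
At the end, for the whole second after the job is handed in: The dial rests in the fourth notch anticlockwise of the stop: the white pointer stands 96 degrees (within 8) anticlockwise of the red tab that was carried to the stop; nothing presses on the stop; dial and ring are at rest (x of dial_mark in the frame of zero_ring between -0.0106 and 0.0015 m and y of dial_mark in the frame of zero_ring above 0.03 m and value of joint stop below 0.02 rad and angular speed of zero_ring below 0.1 rad/s); the robot touches nothing.
It fails at once if the dial is forced against its stop (give over 0.25 rad, about 1.2 N m) (value of joint stop above 0.25 rad).
It fails at once if the mug is moved over 30 mm (distance of mug_near from where it was at the start of the episode above 0.03 m).
It fails at once if the glass is moved over 30 mm (distance of glass_near from where it was at the start of the episode above 0.03 m).
It fails at once if the tub is moved over 30 mm (distance of tub from where it was at the start of the episode above 0.03 m).
It also fails if it takes over 72 s, if anything falls off the work surface, if the arm or the gripper's body presses on something with over 40 N, if the wrist force passes 120 N, or if a joint passes its speed limit or range.

## Working session

There is one attempt and no reset: what is moved stays moved. The work goes in short steps, Python scripts to look and compute and a tool call to move; the robot and the scene stay as the last step left them, time stands still between calls to the robot, and variables do not carry over. Pictures are saved under pics/ and viewed, at most 10 in all, crops included, and the job is handed in when it is done.

Besides the shell and the picture viewer there is one more tool, called after "Call:" as name(argument=value, ...), one argument or row to a line, values as JSON. jog_arm: Moves the arm, as the interface text tells. Its arguments: {"type":"object","properties":{"moves":{"type":"array"},"newtons":{"type":"number"}},"required":["moves"]}

```bash
ls; mkdir -p pics
cat > h.py <<'E'
import numpy as np, cv2
from plant import get_state, capture, close_job, regions_of
from scipy.spatial.transform import Rotation as R
def ray(p,px,st=None):
    if 'world_from_camera' in p: T=p['world_from_camera']
    else:
        W=np.eye(4);W[:3,:3]=R.from_euler('xyz',st['eef_rot'],degrees=True).as_matrix();W[:3,3]=st['tcp_pos'];T=W@p['hand_eye']
    T=np.array(T);d=T[:3,:3]@np.linalg.inv(p['mtx'])@np.array([px[0],px[1],1.]);return T[:3,3],d
def atz(p,px,z,st=None):
    o,d=ray(p,px,st);return o+d*(z-o[2])/d[2]
E
python3 - <<'E'
from h import *
s=get_state();print(s)
ims=[]
for c in ('scene','side'):
    p=capture(c);ims.append(p['pixels'])
    cv2.imwrite(f'pics/{c}0.png',p['pixels'])
    for n,z in (('housing',.05),('dial_grip',.1),('dial_mark',.106),('zero_ring',.065),('zero_tab',.074),('mug_near',.03),('glass_near',.03),('tub',.06),('prerinse_tap',.2)):
        for r in regions_of(p,n)[:2]: print(c,n,round(r['confidence'],2),np.round(r['pixel']),r['pixels'].sum(),atz(p,r['pixel'],z).round(3))
E
```

```text
pics
{'time_s': 0.0, 'joints': array([ 9.05327786e+01,  2.05896454e+01,  6.34710583e-01, -1.88852169e-02,
       -7.01358894e+01, -1.65068089e+01]), 'qd': array([ 0.10131831,  0.01933235, -0.01813836,  0.10794735,  0.05558679,
       -0.09927269]), 'joint_torque': array([-2.31169741e-05, -5.82719135e+01,  2.93046659e+01,  6.99694633e+00,
        6.94145914e-03, -1.62413630e-04]), 'tcp_pos': array([0.185661  , 0.64846583, 0.22565389]), 'eef_rot': array([ 1.79907874e+02, -8.78632340e-03, -1.59804543e+01]), 'contact_force': array([-0.13673159, -0.00434494, -0.51206607]), 'moment': array([-0.02866519,  0.03857364,  0.01136897]), 'gripper_force': 0.0, 'gripper_width': 0.08745327025901692}
scene housing 0.92 [308. 251.] 1712 [ 0.412 -0.066  0.05 ]
scene dial_grip 0.75 [313. 227.] 1185 [ 0.449 -0.074  0.1  ]
scene dial_mark 0.84 [316. 226.] 1240 [ 0.449 -0.08   0.106]
scene zero_tab 0.39 [340. 220.] 5 [ 0.496 -0.137  0.074]
scene mug_near 0.92 [399. 246.] 702 [ 0.464 -0.289  0.03 ]
scene glass_near 0.57 [387. 210.] 421 [ 0.573 -0.264  0.03 ]
scene tub 0.63 [207. 187.] 2299 [0.576 0.213 0.06 ]
side housing 0.87 [303. 225.] 928 [ 0.389 -0.025  0.05 ]
side dial_grip 0.77 [311. 200.] 737 [ 0.439 -0.068  0.1  ]
side dial_mark 0.95 [307. 200.] 736 [ 0.435 -0.054  0.106]
side zero_ring 0.37 [304. 211.] 9 [ 0.447 -0.05   0.065]
side tub 0.58 [205. 208.] 2029 [0.567 0.213 0.06 ]
```

Run:
```python
import cv2,numpy as np
a=cv2.imread('pics/scene0.png');b=cv2.imread('pics/side0.png')
cv2.imwrite('pics/m.png',np.hstack([cv2.resize(a,(800,600))[150:550,200:600],cv2.resize(b,(800,600))[150:550,200:600]]))
```

```text
(no output)
```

View pics/scene0.png

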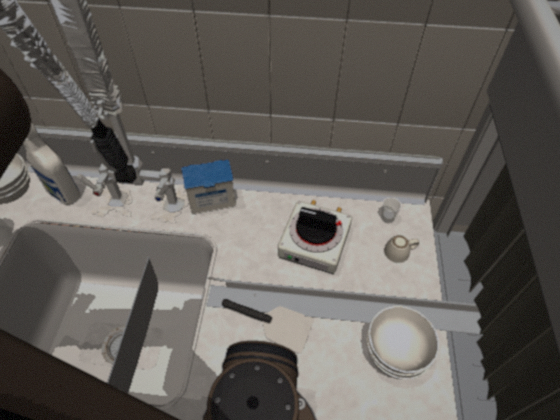

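View pics/m.png

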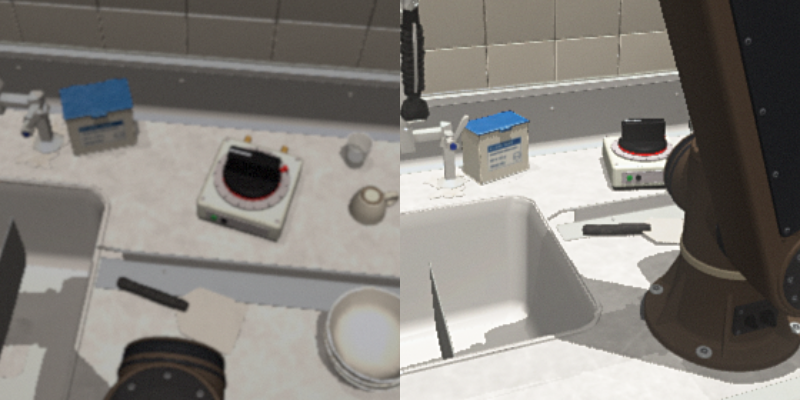

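The scene picture shows the dial at about (320,228) with its pointer end upper left (~(305,211)) and the red tab at (340,222). The tap stands at (125,180), the tub at (208,187), the glass at (390,210) and the mug at (400,247).

Run:
```python
from h import *
p=capture('scene')
for px,z in (((125,180),0),((112,200),0),((168,200),0),((170,185),.15),((110,190),.15),((115,150),.3),((130,180),.16),((343,211),.058),((281,256),.058),((330,272),.058),((303,205),.058),((317,230),.09),((305,211),.123),((336,220),.123),((340,222),.074)): print(px,z,atz(p,px,z).round(3))
print(p['world_from_camera'][:3,3])
p=capture('wrist');cv2.imwrite('pics/w0.png',p['pixels']);print(p['hand_eye'].round(3))
```

```text
(125, 180) 0 [ 0.626  0.469 -0.   ]
(112, 200) 0 [ 0.551  0.481 -0.   ]
(168, 200) 0 [0.568 0.328 0.   ]
(170, 185) 0.15 [0.499 0.276 0.15 ]
(110, 190) 0.15 [0.468 0.414 0.15 ]
(115, 150) 0.3 [0.458 0.355 0.3  ]
(130, 180) 0.16 [0.496 0.371 0.16 ]
(343, 211) 0.058 [ 0.537 -0.147  0.058]
(281, 256) 0.058 [ 0.387 -0.003  0.058]
(330, 272) 0.058 [ 0.356 -0.12   0.058]
(303, 205) 0.058 [ 0.545 -0.044  0.058]
(317, 230) 0.09 [ 0.448 -0.083  0.09 ]
(305, 211) 0.123 [ 0.477 -0.051  0.123]
(336, 220) 0.123 [ 0.458 -0.124  0.123]
(340, 222) 0.074 [ 0.49  -0.138  0.074]
[-0.17274285 -0.05110759  0.97072883]
[[ 0.001 -0.957 -0.289  0.078]
 [ 1.     0.001  0.001 -0.002]
 [-0.001 -0.289  0.957 -0.16 ]
 [ 0.     0.     0.     1.   ]]
```

```bash
cat > plan.py <<'E'
import numpy as np
def plan(pos,yaw,targets):  # targets: (x,y,z,yaw,n)
    pos=np.array(pos,float)
    for x,y,z,yw,n in targets:
        rows=[];P0=pos.copy();Y0=yaw
        for k in range(1,n+1):
            d=P0+(np.array([x,y,z])-P0)*k/n-pos; c,s=np.cos(np.radians(yaw)),np.sin(np.radians(yaw))
            t=np.round(100*np.array([d@[c,s,0],d@[s,-c,0],-d[2]]),1)
            r=round(-(Y0+(yw-Y0)*k/n-yaw),1)
            rows.append([t.tolist(),r,8.7])
            pos=pos+t[0]/100*np.array([c,s,0])+t[1]/100*np.array([s,-c,0])-[0,0,t[2]/100]; yaw-=r
        print(rows, pos.round(3), round(yaw,1))
E
python3 -c "
from plan import *
plan([.186,.649,.227],-16,[(.19,.43,.24,-105,9),(.30,.29,.25,-105,4),(.41,.08,.25,-105,5),(.43,-.075,.25,-105,4)])"
```

```text
[[[0.7, 2.3, -0.1], 9.9, 8.7], [[1.1, 2.2, -0.2], 9.9, 8.7], [[1.5, 1.9, -0.1], 9.9, 8.7], [[1.8, 1.7, -0.2], 9.9, 8.7], [[2.0, 1.4, -0.1], 9.8, 8.7], [[2.2, 0.9, -0.2], 9.9, 8.7], [[2.4, 0.6, -0.1], 9.9, 8.7], [[2.4, 0.2, -0.2], 9.9, 8.7], [[2.4, -0.3, -0.1], 9.9, 8.7]] [0.19 0.43 0.24] -105.0
[[[2.7, -3.6, -0.3], -0.0, 8.7], [[2.7, -3.5, -0.2], -0.0, 8.7], [[2.6, -3.6, -0.2], -0.0, 8.7], [[2.7, -3.6, -0.3], -0.0, 8.7]] [0.3  0.29 0.25] -105.0
[[[3.5, -3.2, -0.0], -0.0, 8.7], [[3.5, -3.2, -0.0], -0.0, 8.7], [[3.5, -3.2, -0.0], -0.0, 8.7], [[3.5, -3.2, -0.0], -0.0, 8.7], [[3.4, -3.2, -0.0], -0.0, 8.7]] [0.41 0.08 0.25] -105.0
[[[3.6, -1.5, -0.0], -0.0, 8.7], [[3.6, -1.5, -0.0], -0.0, 8.7], [[3.7, -1.5, -0.0], -0.0, 8.7], [[3.6, -1.5, -0.0], -0.0, 8.7]] [ 0.43  -0.075  0.25 ] -105.0
```

Call:
jog_arm(
  moves=[
    [[0.7,2.3,-0.1],9.9,8.7],
    [[1.1,2.2,-0.2],9.9,8.7],
    [[1.5,1.9,-0.1],9.9,8.7],
    [[1.8,1.7,-0.2],9.9,8.7],
    [[2.0,1.4,-0.1],9.8,8.7],
    [[2.2,0.9,-0.2],9.9,8.7],
    [[2.4,0.6,-0.1],9.9,8.7],
    [[2.4,0.2,-0.2],9.9,8.7],
    [[2.4,-0.3,-0.1],9.9,8.7],
    [[0,0,0],0,8.7],
  ],
)

```text
time_s: 2.35
tcp_pos: [0.1899, 0.4291, 0.2403]
eef_rot: [180.0, 0.1, -105.1]
contact_force: [0.2, 0.1, -0.4]
gripper_width: 0.0873
gripper_force: 0.0
```

Call:
jog_arm(
  moves=[
    [[2.7,-3.6,-0.3],0,8.7],
    [[2.7,-3.5,-0.2],0,8.7],
    [[2.6,-3.6,-0.2],0,8.7],
    [[2.7,-3.6,-0.3],0,8.7],
    [[0,0,0],0,8.7],
    [[0,0,0],0,8.7],
  ],
)

```text
time_s: 3.1
tcp_pos: [0.3006, 0.2903, 0.2497]
eef_rot: [-180.0, 0.0, -104.9]
contact_force: [-0.3, 0.2, 0.5]
gripper_width: 0.0868
gripper_force: 0.0
```

Call:
jog_arm(
  moves=[
    [[3.5,-3.2,0],0,8.7],
    [[3.5,-3.2,0],0,8.7],
    [[3.5,-3.2,0],0,8.7],
    [[3.5,-3.2,0],0,8.7],
    [[3.4,-3.2,0],0,8.7],
    [[3.6,-1.5,0],0,8.7],
    [[3.6,-1.5,0],0,8.7],
    [[3.7,-1.5,0],0,8.7],
    [[3.6,-1.5,0],0,8.7],
    [[0,0,0],0,8.7],
    [[0,0,0],0,8.7],
  ],
)

```text
time_s: 4.47
tcp_pos: [0.4308, -0.0744, 0.2493]
eef_rot: [180.0, -0.0, -104.9]
contact_force: [1.1, 0.0, 0.2]
gripper_width: 0.0871
gripper_force: 0.0
```

Run:
```python
from h import *
s=get_state();p=capture('wrist');cv2.imwrite('pics/w1.png',p['pixels']);print(s['tcp_pos'],s['eef_rot'],s['joints'].round(1))
for n,z in (('housing',.058),('dial_grip',.1),('dial_mark',.123),('zero_ring',.065),('zero_tab',.074)):
    for r in regions_of(p,n)[:2]: print(n,round(r['confidence'],2),np.round(r['pixel']),r['pixels'].sum(),atz(p,r['pixel'],z,s).round(3))
```

```text
[ 0.43080535 -0.07439565  0.24933308] [ 1.79976323e+02 -4.96387601e-03 -1.04931547e+02] [ 16.2  -3.6 -25.3  -0.  -68.3 -31.1]
housing 0.83 [252. 127.] 6907 [ 0.441 -0.141  0.058]
dial_mark 0.89 [240. 196.] 7267 [ 0.463 -0.087  0.123]
zero_ring 0.84 [208. 144.] 171 [ 0.49  -0.137  0.065]
zero_tab 0.7 [209. 146.] 156 [ 0.488 -0.135  0.074]
```

View pics/w1.png

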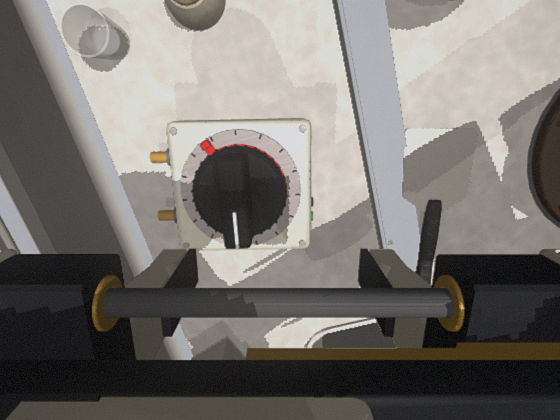

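The wrist picture shows the dial centred near (241,190). Its pointer is the white line at (236,210)-(238,247), and the red tab is at (208,146), about 145° clockwise of it. Joint 6 would run out turning clockwise from here, so I'll use the half-turned grasp.

Call:
jog_arm(
  moves=[
    [[0,0,0],-10.6,8.7],
    [[0,0,0],-10.6,8.7],
    [[0,0,0],-10.6,8.7],
    [[0,0,0],-10.6,8.7],
    [[0,0,0],-10.6,8.7],
    [[0,0,0],-10.6,8.7],
    [[0,0,0],-10.6,8.7],
    [[0,0,0],-10.6,8.7],
    [[0,0,0],-10.6,8.7],
    [[0,0,0],-10.6,8.7],
    [[0,0,0],-10.6,8.7],
    [[0,0,0],-10.6,8.7],
  ],
)

```text
time_s: 6.28
tcp_pos: [0.4305, -0.0747, 0.2496]
eef_rot: [180.0, -0.0, 22.6]
contact_force: [-0.4, 0.1, 0.3]
gripper_width: 0.0869
gripper_force: 0.0
```

Call:
jog_arm(
  moves=[
    [[0,0,0],-10.6,8.7],
    [[0,0,0],-10.6,8.7],
    [[0,0,0],-10.6,8.7],
    [[0,0,0],-10.6,8.7],
    [[0,0,0],-10.4,8.7],
    [[0,0,0],0,8.7],
    [[0,0,0],0,8.7],
  ],
)

```text
time_s: 7.15
tcp_pos: [0.4305, -0.075, 0.2496]
eef_rot: [180.0, -0.0, 74.8]
contact_force: [-0.4, -0.3, -0.5]
gripper_width: 0.0869
gripper_force: 0.0
```

Run:
```python
from h import *
s=get_state();p=capture('wrist');cv2.imwrite('pics/w2.png',p['pixels']);print(s['tcp_pos'],s['eef_rot'],s['joints'].round(1))
for n,z in (('housing',.058),('dial_grip',.1),('dial_mark',.123),('zero_ring',.065),('zero_tab',.074)):
    for r in regions_of(p,n)[:2]: print(n,round(r['confidence'],2),np.round(r['pixel']),r['pixels'].sum(),atz(p,r['pixel'],z,s).round(3))
```

```text
[ 0.43053769 -0.0749543   0.24963557] [ 1.79989000e+02 -5.22264594e-03  7.48168407e+01] [ 16.2  -3.6 -25.3   0.  -68.3 148.7]
housing 0.82 [324. 122.] 7032 [ 0.496 -0.019  0.058]
dial_grip 0.68 [317. 186.] 7355 [ 0.471 -0.074  0.1  ]
dial_grip 0.59 [303. 121.] 6809 [ 0.472 -0.01   0.1  ]
dial_mark 0.67 [317. 187.] 7400 [ 0.469 -0.069  0.123]
dial_mark 0.48 [345. 228.] 120 [ 0.486 -0.114  0.123]
zero_ring 0.49 [344. 226.] 86 [ 0.492 -0.136  0.065]
zero_tab 0.78 [345. 227.] 90 [ 0.492 -0.134  0.074]
```

View pics/w2.png

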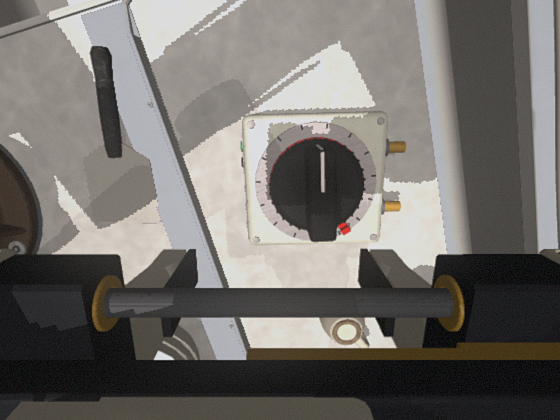

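This second wrist picture shows the dial centred near (317,183), its white line from (322,151) to (323,192), the bar's far end at (322,240) and the tab at (345,228).

Run:
```python
from h import *
s=get_state();p=capture('wrist')
for r in regions_of(p,'dial_grip')[:1]:
    m=r['pixels'].astype(np.uint8)
    (c,rad)=cv2.minEnclosingCircle(max(cv2.findContours(m,0,1)[0],key=cv2.contourArea));print(c,rad,atz(p,c,.081,s))
for px in ((247,114),(385,113),(382,242),(249,244)): print(atz(p,px,.058,s))
print('c',np.mean([atz(p,px,.058,s) for px in ((247,114),(385,113),(382,242),(249,244))],0))
a=atz(p,(322,152),.123,s);b=atz(p,(323.3,191),.123,s);e=atz(p,(322,240),.123,s);print(a,b,e,np.degrees(np.arctan2(*(a-b)[1::-1])),np.degrees(np.arctan2(*(a-e)[1::-1])))
g=p['pixels'][145:200,315:330].astype(int);y,x=np.nonzero(g.min(2)>110);print(len(x),y.min(),y.max(),np.polyfit(y+145,x+315,1))
cv2.imwrite('pics/crop.png',cv2.resize(p['pixels'][100:260,230:410],None,fx=4,fy=3.7))
```

```text
(318.4186706542969, 189.60520935058594) 51.79414749145508 [ 0.47259532 -0.08268776  0.081     ]
[0.42014808 0.00937626 0.058     ]
[ 0.55932297 -0.02677148  0.058     ]
[ 0.53204683 -0.16927617  0.058     ]
[ 0.38078093 -0.13146093  0.058     ]
c [ 0.47307471 -0.07953308  0.058     ]
[ 0.48045218 -0.03957399  0.123     ] [ 0.473873   -0.07420189  0.123     ] [ 0.4622043  -0.12068194  0.123     ] 79.24223219556612 77.32056201416432
142 3 46 [2.16746315e-02 3.18509589e+02]
```

View pics/crop.png

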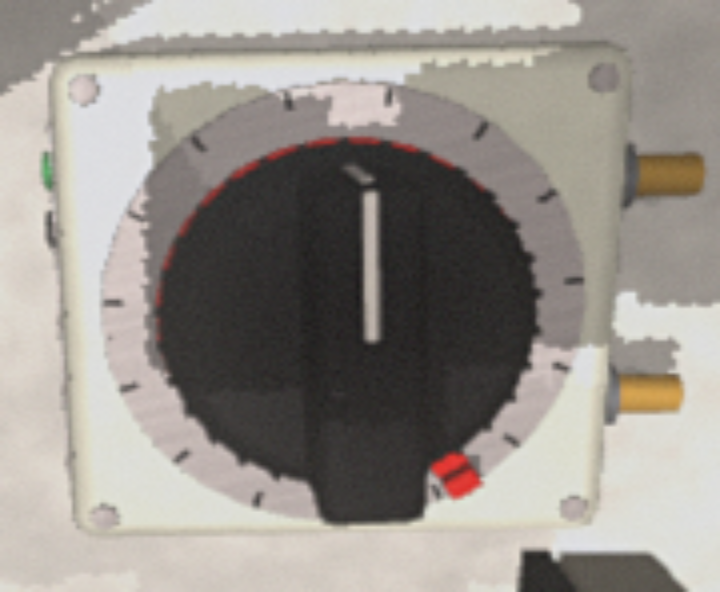

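Run:
```python
from h import *
s=get_state();p=capture('wrist')
print('collar',atz(p,(315.4,181.4),.064,s))
T=np.eye(4);T[:3,:3]=R.from_euler('xyz',s['eef_rot'],degrees=True).as_matrix();T[:3,3]=s['tcp_pos'];C=np.linalg.inv(T@p['hand_eye'])
def pr(P):
    q=C[:3,:3]@np.array(P).T+C[:3,3:];q=p['mtx']@q;return (q[:2]/q[2]).T
t=np.linspace(0,2*np.pi,60)
for c in ((.473,-.080),(.471,-.077)):
  for r,z in ((.066,.064),(.05,.081)):
    q=pr([[c[0]+r*np.cos(a),c[1]+r*np.sin(a),z] for a in t]);print(c,r,q.min(0),q.max(0))
  for yw in (76,78,80):
    u=np.array([np.cos(np.radians(yw)),np.sin(np.radians(yw))]);v=np.array([-u[1],u[0]])
    P=[[*(np.array(c)+u*a+v*b),.123] for a,b in ((-.044,.013),(-.044,-.013),(.0,0),(.044,0))];print(yw,pr(P).round(1).tolist())
```

```text
collar [ 0.47258605 -0.07733459  0.064     ]
(0.473, -0.08) 0.066 [255.76935964 120.84823873] [377.04734391 239.94927509]
(0.473, -0.08) 0.05 [270.10603392 137.94195899] [366.4134324 232.144889 ]
76 [[309.0, 242.1], [336.2, 241.6], [323.7, 197.2], [325.0, 148.5]]
78 [[310.6, 242.5], [337.8, 241.2], [323.7, 197.2], [323.2, 148.6]]
80 [[312.2, 242.8], [339.4, 240.6], [323.7, 197.2], [321.5, 148.7]]
(0.471, -0.077) 0.066 [253.23840705 118.44493894] [374.7502966  238.01660143]
(0.471, -0.077) 0.05 [267.48189743 135.48824546] [363.98401572 230.08109698]
76 [[306.2, 239.7], [333.5, 239.3], [320.9, 194.7], [322.0, 145.8]]
78 [[307.8, 240.1], [335.1, 238.8], [320.9, 194.7], [320.2, 145.8]]
80 [[309.4, 240.5], [336.7, 238.3], [320.9, 194.7], [318.5, 145.9]]
```

```bash
python3 -c "
from plan import *
plan([.4305,-.075,.2496],74.8,[(.472,-.079,.20,78,3),(.472,-.079,.087,78,7)])"
```

```text
[[[0.2, 1.4, 1.7], -1.1, 8.7], [[0.2, 1.3, 1.6], -1.0, 8.7], [[0.2, 1.4, 1.7], -1.1, 8.7]] [ 0.472 -0.079  0.2  ] 78.0
[[[0.0, 0.0, 1.6], -0.0, 8.7], [[0.0, 0.0, 1.6], -0.0, 8.7], [[0.0, 0.0, 1.6], -0.0, 8.7], [[0.0, 0.0, 1.6], -0.0, 8.7], [[0.0, 0.0, 1.6], -0.0, 8.7], [[0.0, 0.0, 1.7], -0.0, 8.7], [[0.0, 0.0, 1.6], -0.0, 8.7]] [ 0.472 -0.079  0.087] 78.0
```

Call:
jog_arm(
  moves=[
    [[0.2,1.4,1.7],-1.1,8.7],
    [[0.2,1.3,1.6],-1.0,8.7],
    [[0.2,1.4,1.7],-1.1,8.7],
    [[0,0,1.6],0,8.7],
    [[0,0,1.6],0,8.7],
    [[0,0,1.6],0,8.7],
    [[0,0,1.6],0,8.7],
    [[0,0,1.6],0,8.7],
    [[0,0,1.7],0,8.7],
    [[0,0,1.6],0,8.7],
    [[0,0,0],0,8.7],
    [[0,0,0],0,8.7],
  ],
)

```text
time_s: 9.1
tcp_pos: [0.4721, -0.0792, 0.0871]
eef_rot: [180.0, 0.0, 78.2]
contact_force: [-0.5, -0.2, 0.1]
gripper_width: 0.0869
gripper_force: 0.0
```

Call:
jog_arm(
  moves=[
    [[0,0,0],0,5],
    [[0,0,0],0,4],
    [[0,0,0],0,3.2],
    [[0,0,0],0,3],
    [[0,0,0],0,2.8],
    [[0,0,0],0,2.8],
    [[0,0,0],0,2.8],
  ],
  newtons=10,
)

```text
time_s: 9.98
tcp_pos: [0.4717, -0.0792, 0.0865]
eef_rot: [-180.0, 0.0, 78.2]
contact_force: [-0.3, -0.4, -0.5]
gripper_width: 0.0286
gripper_force: 0.0
```

Run:
```python
from h import *
s=get_state();print({k:np.round(v,3) for k,v in s.items()})
p=capture('scene');cv2.imwrite('pics/s1.png',cv2.resize(p['pixels'][170:300,230:430],(800,520)))
```

```text
{'time_s': np.float64(9.975), 'joints': array([ 1.41130e+01,  1.03920e+01, -3.42830e+01,  2.00000e-03,
       -4.53290e+01,  1.54113e+02]), 'qd': array([-0.042, -0.034,  0.018,  0.107, -0.001, -0.088]), 'joint_torque': array([-3.0000e-03, -3.7037e+01,  2.2165e+01,  5.1710e+00, -1.0000e-03,
       -0.0000e+00]), 'tcp_pos': array([ 0.472, -0.079,  0.087]), 'eef_rot': array([-1.79997e+02,  3.00000e-03,  7.82280e+01]), 'contact_force': array([-0.281, -0.395, -0.489]), 'moment': array([-0.076, -0.061, -0.012]), 'gripper_force': np.float64(0.0), 'gripper_width': np.float64(0.029)}
```

Call:
jog_arm(
  moves=[
    [[0,0,0],0,2.4],
    [[0,0,0],0,2],
    [[0,0,0],0,2],
    [[0,0,0],0,2],
  ],
  newtons=15,
)

```text
time_s: 10.52
tcp_pos: [0.4717, -0.0792, 0.0865]
eef_rot: [-180.0, 0.0, 78.2]
contact_force: [0.3, 0.1, -1.3]
gripper_width: 0.0258
gripper_force: 15.0
```

Call:
jog_arm(
  moves=[
    [[0,0,0],0,1],
    [[0,0,0],0,1],
    [[0,0,0],0,1],
  ],
  newtons=50,
)

```text
time_s: 10.9
tcp_pos: [0.4718, -0.0792, 0.0866]
eef_rot: [180.0, -0.0, 78.2]
contact_force: [1.2, -0.8, -1.2]
gripper_width: 0.0258
gripper_force: 50.0
```

```bash
cat > st.py <<'E'
from h import *
s=get_state();print({k:np.round(s[k],3).tolist() for k in ('time_s','tcp_pos','eef_rot','contact_force','moment','gripper_width','gripper_force')},s['joints'][5].round(1))
E
python3 st.py
```

```text
{'time_s': 10.9, 'tcp_pos': [0.472, -0.079, 0.087], 'eef_rot': [179.996, -0.001, 78.226], 'contact_force': [1.192, -0.754, -1.2], 'moment': [-0.238, -0.31, -0.107], 'gripper_width': 0.026, 'gripper_force': 49.993} 154.1
```

Call:
jog_arm(
  moves=[
    [[0,0,0],6,1],
    [[0,0,0],6,1],
    [[0,0,0],6,1],
    [[0,0,0],6,1],
    [[0,0,0],6,1],
    [[0,0,0],6,1],
    [[0,0,0],6,1],
    [[0,0,0],6,1],
    [[0,0,0],0,1],
    [[0,0,0],0,1],
  ],
)

```text
time_s: 12.15
tcp_pos: [0.4734, -0.0803, 0.0866]
eef_rot: [179.8, -0.1, 30.3]
contact_force: [9.4, -12.3, -10.2]
gripper_width: 0.0255
gripper_force: 50.0
```

```bash
python3 st.py
```

```text
{'time_s': 12.15, 'tcp_pos': [0.473, -0.08, 0.087], 'eef_rot': [179.846, -0.08, 30.261], 'contact_force': [9.37, -12.342, -10.235], 'moment': [-4.523, -3.394, -0.068], 'gripper_width': 0.025, 'gripper_force': 49.99} 106.1
```

Call:
jog_arm(
  moves=[
    [[0,0.2,0.05],0,1],
    [[0,0,0],0,1],
    [[0,0,0],0,1],
  ],
)

```text
time_s: 12.52
tcp_pos: [0.4735, -0.0805, 0.0865]
eef_rot: [180.0, -0.1, 30.2]
contact_force: [1.7, 3.0, 3.8]
gripper_width: 0.0259
gripper_force: 50.0
```

```bash
python3 st.py
```

```text
{'time_s': 12.525, 'tcp_pos': [0.474, -0.081, 0.087], 'eef_rot': [179.974, -0.092, 30.244], 'contact_force': [1.692, 3.041, 3.787], 'moment': [0.937, -0.557, -0.097], 'gripper_width': 0.026, 'gripper_force': 49.995} 106.4
```

Call:
jog_arm(
  moves=[
    [[0,0,0],6,1],
    [[0,0,0],6,1],
    [[0,0,0],6,1],
    [[0,0,0],6,1],
    [[0,0,0],6,1],
    [[0,0,0],6,1],
    [[0,0,0],6,1],
    [[0,0,0],6,1],
    [[0,0,0],0,1],
    [[0,0,0],0,1],
  ],
)

```text
time_s: 13.78
tcp_pos: [0.4736, -0.0825, 0.0865]
eef_rot: [179.9, -0.1, -17.7]
contact_force: [5.8, -11.4, -0.4]
gripper_width: 0.0262
gripper_force: 50.0
```

```bash
python3 st.py
```

```text
{'time_s': 13.775, 'tcp_pos': [0.474, -0.082, 0.087], 'eef_rot': [179.894, -0.112, -17.731], 'contact_force': [5.838, -11.403, -0.404], 'moment': [-4.418, -2.076, -0.074], 'gripper_width': 0.026, 'gripper_force': 49.994} 58.4
```

Call:
jog_arm(
  moves=[
    [[0.1,0.1,0],0,1],
    [[0,0,0],6,1],
    [[0,0,0],6,1],
    [[0,0,0],6,1],
    [[0,0,0],6,1],
    [[0,0,0],0,1],
    [[0,0,0],0,1],
  ],
)

```text
time_s: 14.65
tcp_pos: [0.4731, -0.0835, 0.0865]
eef_rot: [179.9, -0.1, -41.7]
contact_force: [0.6, -8.4, 5.1]
gripper_width: 0.0258
gripper_force: 50.0
```

```bash
python3 st.py
```

```text
{'time_s': 14.65, 'tcp_pos': [0.473, -0.083, 0.087], 'eef_rot': [179.896, -0.054, -41.746], 'contact_force': [0.592, -8.424, 5.115], 'moment': [-3.226, -0.373, -0.082], 'gripper_width': 0.026, 'gripper_force': 49.995} 34.5
```

Call:
jog_arm(
  moves=[
    [[0,0,0],2,1],
    [[0,0,0],2,1],
    [[0,0,0],0,1],
  ],
)

```text
time_s: 15.02
tcp_pos: [0.473, -0.0836, 0.0865]
eef_rot: [179.9, -0.1, -45.8]
contact_force: [-0.2, -8.9, 5.3]
gripper_width: 0.0256
gripper_force: 50.0
```

```bash
python3 st.py
```

```text
{'time_s': 15.025, 'tcp_pos': [0.473, -0.084, 0.087], 'eef_rot': [179.879, -0.059, -45.753], 'contact_force': [-0.2, -8.949, 5.258], 'moment': [-3.494, -0.375, 0.054], 'gripper_width': 0.026, 'gripper_force': 49.992} 30.5
```

Call:
jog_arm(
  moves=[
    [[0,0.1,0],2,1],
    [[0,0,0],2,1],
    [[0,0,0],0,1],
  ],
)

```text
time_s: 15.4
tcp_pos: [0.4728, -0.0838, 0.0865]
eef_rot: [180.0, -0.1, -49.8]
contact_force: [2.0, -6.1, 3.9]
gripper_width: 0.0256
gripper_force: 50.0
```

```bash
python3 st.py
```

```text
{'time_s': 15.4, 'tcp_pos': [0.473, -0.084, 0.087], 'eef_rot': [179.957, -0.076, -49.761], 'contact_force': [2.027, -6.081, 3.902], 'moment': [-2.399, -0.728, -0.055], 'gripper_width': 0.026, 'gripper_force': 49.993} 26.6
```

Call:
jog_arm(
  moves=[
    [[0,0,0],4,1],
    [[0,0,0],4,1],
    [[0,0,0],4,1],
    [[0,0,0],4,1],
    [[0,0,0],0,1],
  ],
)

```text
time_s: 16.02
tcp_pos: [0.4722, -0.0841, 0.0865]
eef_rot: [179.9, -0.1, -65.8]
contact_force: [0.3, -7.6, 5.7]
gripper_width: 0.0256
gripper_force: 50.0
```

```bash
python3 st.py
```

```text
{'time_s': 16.025, 'tcp_pos': [0.472, -0.084, 0.086], 'eef_rot': [179.911, -0.082, -65.797], 'contact_force': [0.272, -7.567, 5.7], 'moment': [-2.95, -0.183, -0.095], 'gripper_width': 0.026, 'gripper_force': 49.996} 10.6
```

Run:
```python
from h import *
p=capture('scene');q=capture('wrist')
a=cv2.resize(p['pixels'][180:280,250:370],(480,400),interpolation=2);b=cv2.resize(q['pixels'],(320,240))
c=np.zeros((400,800,3),np.uint8);c[:,:480]=a;c[:240,480:]=b
cv2.imwrite('pics/t1.png',c)
```

```text
(no output)
```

View pics/t1.png

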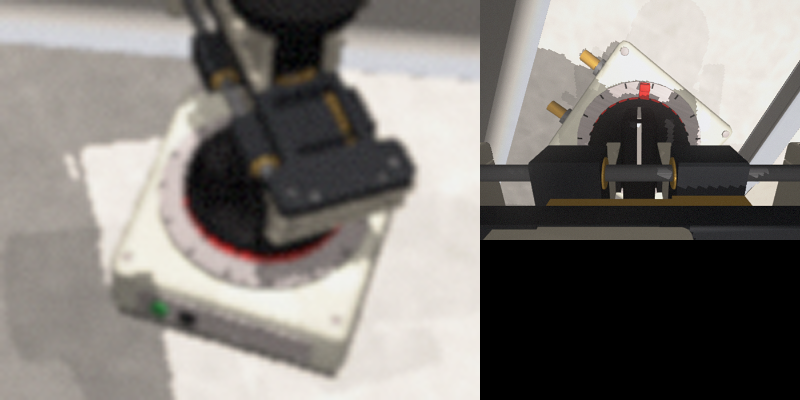

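The dial has followed the gripper, with the pointer at (640,107) nearly over the tab at (644,90). The tab started at about -72°, so the stop should be the next notch, near yaw -90°.

Call:
jog_arm(
  moves=[
    [[0,0.1,0],4,1],
    [[0,0,0],4,1],
    [[0,0,0],4,1],
    [[0,0,0],4,1],
    [[0,0,0],4,1],
    [[0,0,0],4,1],
    [[0,0,0],0,1],
    [[0,0,0],0,1],
  ],
)

```text
time_s: 17.12
tcp_pos: [0.4712, -0.0844, 0.0865]
eef_rot: [179.9, -0.1, -89.8]
contact_force: [-0.8, -6.0, 6.1]
gripper_width: 0.0258
gripper_force: 50.0
```

```bash
python3 st.py
```

```text
{'time_s': 17.125, 'tcp_pos': [0.471, -0.084, 0.086], 'eef_rot': [179.939, -0.096, -89.754], 'contact_force': [-0.825, -5.991, 6.135], 'moment': [-2.442, 0.203, -0.144], 'gripper_width': 0.026, 'gripper_force': 49.997} -13.4
```

Call:
jog_arm(
  moves=[
    [[0,0,0],1.5,1],
    [[0,0,0],1.5,1],
    [[0,0,0],0,1],
  ],
)

```text
time_s: 17.5
tcp_pos: [0.471, -0.0844, 0.0865]
eef_rot: [179.9, -0.1, -92.7]
contact_force: [-1.5, -6.8, 6.7]
gripper_width: 0.0256
gripper_force: 50.0
```

```bash
python3 st.py
```

```text
{'time_s': 17.5, 'tcp_pos': [0.471, -0.084, 0.086], 'eef_rot': [179.926, -0.118, -92.705], 'contact_force': [-1.499, -6.818, 6.693], 'moment': [-2.459, 0.274, 0.319], 'gripper_width': 0.026, 'gripper_force': 50.01} -16.3
```

Call:
jog_arm(
  moves=[
    [[0,0,0],1.5,1],
    [[0,0,0],1,1],
    [[0,0,0],0,1],
  ],
)

```text
time_s: 17.88
tcp_pos: [0.4709, -0.0844, 0.0865]
eef_rot: [179.9, -0.1, -95.2]
contact_force: [-2.2, -6.4, 7.7]
gripper_width: 0.0259
gripper_force: 50.0
```

```bash
python3 st.py
```

```text
{'time_s': 17.875, 'tcp_pos': [0.471, -0.084, 0.086], 'eef_rot': [179.922, -0.121, -95.196], 'contact_force': [-2.243, -6.41, 7.735], 'moment': [-2.177, 0.488, 0.448], 'gripper_width': 0.026, 'gripper_force': 50.03} -18.8
```

Call:
jog_arm(
  moves=[
    [[0,0,0],1.5,1],
    [[0,0,0],0,1],
    [[0,0,0],0,1],
  ],
)

```text
time_s: 18.25
tcp_pos: [0.4709, -0.0844, 0.0865]
eef_rot: [179.9, -0.1, -96.7]
contact_force: [-2.1, -5.8, 8.1]
gripper_width: 0.0259
gripper_force: 50.0
```

```bash
python3 st.py
```

```text
{'time_s': 18.25, 'tcp_pos': [0.471, -0.084, 0.086], 'eef_rot': [179.918, -0.121, -96.691], 'contact_force': [-2.12, -5.839, 8.144], 'moment': [-2.161, 0.679, 0.433], 'gripper_width': 0.026, 'gripper_force': 50.029} -20.3
```

The moment rose steeply just past yaw -90° and held, so the dial is on the stop with a give of about 0.08–0.1 rad. Next I turn back to yaw +6°, four clicks anticlockwise.

Call:
jog_arm(
  moves=[
    [[0,0,0],-6,1],
    [[0,0,0],-6,1],
    [[0,0,0],-6,1],
    [[0,0,0],-6,1],
    [[0,0,0],-6,1],
    [[0,0,0],-6,1],
    [[0,0,0],-6,1],
    [[0,0,0],-6,1],
    [[0,0,0],-6,1],
    [[0,0,0],0,1],
  ],
)

```text
time_s: 19.5
tcp_pos: [0.4731, -0.0836, 0.0865]
eef_rot: [-179.9, -0.1, -42.6]
contact_force: [5.3, -4.3, -1.2]
gripper_width: 0.0256
gripper_force: 50.0
```

```bash
python3 st.py
```

```text
{'time_s': 19.5, 'tcp_pos': [0.473, -0.084, 0.087], 'eef_rot': [-179.943, -0.127, -42.612], 'contact_force': [5.273, -4.35, -1.183], 'moment': [-1.539, -1.86, 0.329], 'gripper_width': 0.026, 'gripper_force': 50.009} 33.7
```

Call:
jog_arm(
  moves=[
    [[0,0,0],-6,1],
    [[0,0,0],-6,1],
    [[0,0,0],-6,1],
    [[0,0,0],-6,1],
    [[0,0,0],-6,1],
    [[0,0,0],-6,1],
    [[0,0,0],-6,1],
    [[0,0,0],-6.6,1],
    [[0,0,0],0,1],
    [[0,0,0],0,1],
  ],
)

```text
time_s: 20.75
tcp_pos: [0.4738, -0.0817, 0.0866]
eef_rot: [-179.9, -0.2, 5.9]
contact_force: [4.9, 9.3, 0.1]
gripper_width: 0.0258
gripper_force: 50.0
```

```bash
python3 st.py
```

```text
{'time_s': 20.75, 'tcp_pos': [0.474, -0.082, 0.087], 'eef_rot': [-179.92, -0.237, 5.888], 'contact_force': [4.895, 9.28, 0.088], 'moment': [2.97, -1.558, 0.137], 'gripper_width': 0.026, 'gripper_force': 49.993} 82.3
```

Call:
jog_arm(
  moves=[
    [[0.05,-0.1,0],0,1],
    [[0,0,0],0,1],
    [[0,0,0],0,3.2],
    [[0,0,0],0,4],
    [[0,0,0],0,6],
    [[0,0,0],0,8],
    [[0,0,0],0,8.7],
    [[0,0,0],0,8.7],
  ],
)

```text
time_s: 21.75
tcp_pos: [0.4721, -0.0822, 0.086]
eef_rot: [180.0, 0.0, 5.8]
contact_force: [0.1, 0.2, 0.4]
gripper_width: 0.0742
gripper_force: 0.0
```

Call:
jog_arm(
  moves=[
    [[0,0,-1],0,8.7],
    [[0,0,-2],0,8.7],
    [[0,0,-2.5],0,8.7],
    [[0,0,-2.5],0,8.7],
    [[0,0,-2.5],0,8.7],
    [[0,0,-2.5],0,8.7],
    [[-1,0,-2],0,8.7],
    [[-2,0,0],0,8.7],
    [[0,0,0],0,8.7],
    [[0,0,0],0,8.7],
  ],
)

```text
time_s: 23.0
tcp_pos: [0.4419, -0.0853, 0.2358]
eef_rot: [-180.0, 0.0, 5.8]
contact_force: [0.4, -0.5, 0.0]
gripper_width: 0.087
gripper_force: 0.0
```

```bash
python3 st.py
python3 - <<'E'
from h import *
s=get_state();p=capture('wrist');print(s['tcp_pos'])
for r in regions_of(p,'zero_tab')[:1]:
    t=atz(p,r['pixel'],.074,s);print(r['confidence'],r['pixel'],t,np.degrees(np.arctan2(t[1]+.081,t[0]-.4728)))
cv2.imwrite('pics/f.png',p['pixels'])
E
```

```text
{'time_s': 23.0, 'tcp_pos': [0.442, -0.085, 0.236], 'eef_rot': [-180.0, 0.01, 5.832], 'contact_force': [0.364, -0.469, 0.042], 'moment': [-0.041, -0.004, -0.026], 'gripper_width': 0.087, 'gripper_force': 0.0} 81.5
[ 0.44186587 -0.08531497  0.23583677]
0.61 [335.5, 167.7] [ 0.47401477 -0.1385425   0.074     ] -88.79061873371501
```

View pics/f.png

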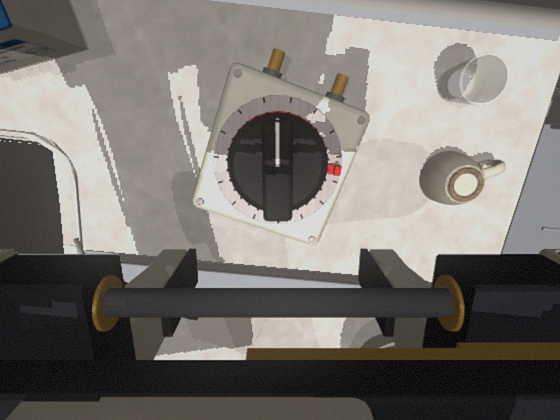

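The final picture shows the pointer line from (277,118) to (277,166), i.e. a yaw of about 6°. The red tab at (335,168) is at about -89°, so the difference is about 95°, which is four clicks. Mug and glass look undisturbed and nothing touches the unit, so I'll hand it in.

```bash
python3 -c "
from plant import close_job
print(close_job())"
```

```text
the job is handed in; nothing more can be done
None
```

I turned the dial clockwise until the moment showed it firmly on its stop, then back four clicks, and let go. The last picture shows the pointer about 95° anticlockwise of the red tab, with mug and glass undisturbed. The job was handed in at about 23 s, but the hand-in returned no verdict.

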